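# Fetch the sample jar from behind the reagent bottles and weigh it

### The job

The amber sample jar is shut in behind two tall bottles on the grey reagent tray: first stand both bottles upright in the blue side tray, then, with both still there, set the jar upright and gently on the middle of the balance's round pan. After that put each bottle back upright on the middle of the coaster of its own cap colour. Leave the jar on the pan, tip nothing over, and leave the white beaker and the green flask where they are.

Things in the scene. Friction and masses are not known exactly. Their poses are not given: they have to be found in the camera images.
- bottle_red: Loose white plastic reagent bottle with a red cap, about 0.18 kg, standing on the red coaster at the start. Round body 50 mm across up to 75 mm high, shoulder narrowing to a 28 mm neck at 92 mm, round cap 34 mm across from 100 to 130 mm (the top). Best gripped by the cap from above. Origin: centre of the underside, z up the bottle.
- bottle_yellow: Loose white plastic reagent bottle with a yellow cap, otherwise the same as the red-capped one; stands on the yellow coaster at the start. Origin: centre of the underside, z up.
- jar: Loose squat amber glass jar with a white lid, about 0.1 kg, 44 mm across (lid 43 mm, from 36 mm up), 52 mm high. It stands on the reagent tray's floor close behind the two bottles (about 10 mm from their sides), so that a gripper has no room at it until they are gone. Origin: centre of the underside, z up.
- coaster_red: Fixed flat red disc, 66 mm across and 3 mm thick, lying on the reagent tray's floor: the place of the red-capped bottle. Origin: centre of its underside (its top is at z = 3 mm).
- coaster_yellow: Fixed flat yellow disc, 66 mm across and 3 mm thick, on the reagent tray's floor beside the red one, 72 mm from centre to centre: the place of the yellow-capped bottle. Origin: centre of its underside (its top is at z = 3 mm).
- reagent_tray: Fixed shallow grey tray, 180 mm (its x) by 160 mm (its y), walls 4 mm thick and 12 mm high, floor 4 mm thick. The two coasters lie side by side along its y in the half towards -x, the jar stands in the half towards +x. Origin: centre of its underside on the bench.
- side_tray: Fixed shallow empty blue tray, 150 mm (its x) by 170 mm (its y), walls 4 mm thick and 15 mm high, floor 4 mm thick: the place to stand the bottles meanwhile; both fit side by side along its y. Origin: centre of its underside on the bench.
- balance: Fixed white laboratory balance, about 195 by 160 mm, housing 50 mm high, with a round dark steel pan 110 mm across. Origin: on the bench straight below the middle of the pan; the pan's top is 70 mm above it. The display is on the -x side.
- beaker: Loose empty white beaker, 56 mm across, 75 mm high, a bystander. Origin: centre of its underside.
- flask: Loose green glass conical flask, 68 mm across at the foot, 89 mm high, a bystander. Origin: centre of its underside.
Not all that is in view belongs to the job. Leave any black or brown look-alike of the bottle_yellow alone.

How it is judged:
By the outcome, as a careful person would: the job done as asked, in the order asked, and still so for the second after the job is handed in, with the robot touching nothing.
It also fails if it takes over 136 s, if anything falls off the work surface, if the arm or the gripper's body presses on something with over 40 N, if the wrist force passes 120 N, or if a joint passes its speed limit or range.

### The arm

A 6-joint arm with a two-finger parallel gripper is mounted at the origin on the work surface. World frame = base frame: x ahead of the robot, y to its left, z up, the work surface at z = 0. Lengths are in m, angles in rad, forces in N, time in s.
With the tool pointing down it reaches from about 0.3 to 0.875 m from the base axis. Payload 6.4 kg.
Tool frame: the origin (TCP) lies at the very end of the fingers, on their centre line; the grasp point (between the pads) lies 19 mm behind it; z points along the fingers, y is the line along which they close (so a half turn about z gives the same grasp; the last joint's range is limited). The gripper opens to 85 mm and grips with 20 to 120 N. Pads are 22 mm wide; open, the fingers measure 114 mm over their backs; the gripper's body (76 mm by 85 mm) begins 54 mm behind the grasp point. The pads swing forward as they close: fully open they stand 13 mm farther back than shut.
Start: joints at [-1.339, 0.181, 1.607, -0, 1.354, -0.206], TCP at [0.244, -0.521, 0.21] pointing down, gripper open.
Joint ranges: [-2.99, 2.99], [-0.89, 2.07], [0.3, 2.58], [-1.14, 4.28], [0, 2.63], [-3.12, 3.12]. Speed limits (rad/s): [2.57, 2.57, 3.01, 3.14, 3.14, 3.14].

### API

Orientations are given as a unit quaternion [w, x, y, z].
In Python, from bench import ctrl, camera, calibration, order, outline_of gives the robot as it stands.
- The arm moves only by the tool move_arm, never from a script. Its argument "series" is a list that holds one entry, the list of rows, each a list of 5 numbers: the opening, from 0 (shut) to 1 (fully open), then the shift along the tool's x, y, z in mm, then the turn about the tool's z in rad. A call has exactly 10 rows; each row is the pose to reach, as a shift and turn from the pose commanded when the call began, along the tool's axes at that moment; what a row does not reach only later rows make up. A row lasts 1/12 s, in which the tool goes at most 41.7 mm and 7.16 degrees, less where a joint would pass 70% of its speed; a pose out of reach is approached as far as the arm can. A call with a gripper value outside its range is refused whole. The fingers move at their own pace and stop on an object; the grip force is fixed at half the most. Time passes only in rows, so rows that repeat a pose let the fingers close, or fill a call up. It gives the time, the measured TCP pose, the force, the opening and the grip force at its end, in the units of the state.
- ctrl.get_obs(): the state, without advancing time (a new reading comes with each control period).
- camera(name): name is "side" or "top" or "wrist"; returns (picture, depth): 480x640x3 uint8, blue, green, red; 480x640 float32, m along the optical axis (not along the pixel's ray), 0 where there is no reading.
- calibration(name): a dict with "intrinsics" (3x3 intrinsics, pixels), "k1" (the pictures are not rectified: a ray, as slopes to the right and down, at radius r is drawn at 1 + k1 r^2 times it, then the intrinsics apply), "rvec" (rotation vector, rad) and "tvec" (3), from world to camera coordinates, as OpenCV has them. Camera axes: x right, y down, z forward; pixel columns grow to the right and rows downward; lengths in m; the calibration is good to about 2 mm. A picture is of the moment at which its call begins: read the wrist's pose just before it. calibration takes no time and is no camera call; for the wrist camera it gives the pose at the moment of the call.
- order.hand_in(): hands the job in; it is judged then, once.
Trained networks look in the newest picture that a camera, given by its name, has taken for a name from the list of things; names that differ only in an ending like _2 or _b are one class to them, and where a whole thing is asked for, a point or a joint stands for the part that bears it (a point fixed in the world has none). Each returns a list of dicts, best first, with "conf" (0 to 1); they miss things now and then, are a little off and sometimes report something else, mostly with a low value. They report only what shows in the picture. A call takes as long as a camera call. They do not tell look-alikes from the thing itself.
- outline_of(target, camera): "region" (480x640 bool, what is visible of it) and "bbox" ([centre column, centre row, width, height] in pixels, round what is visible of it).
The state is a dict: "time_s": time; "q": joint angles; "dq": joint speeds; "joint_efforts": joint torques, N m; "eef_pos": TCP position; "eef_rot": TCP orientation; "wrist_force": force on the tool from outside, world axes, zero at the start; "torque": the same for the moment, N m; "opening": opening from 0.0 (shut) to 1.0 (fully open); "grasp_force": force on a finger pad.
Only numpy, scipy, OpenCV 4.12 (cv2) and the standard library are available. Lean on these libraries where they do the work, as an engineer would, in place of code of your own. Each camera call takes 0.05 s, during which the arm holds its last target. There are 200 camera calls.

## Working session

There is one attempt and no reset: what is moved stays moved. The work goes in short steps, Python scripts to look and compute and a tool call to move; the robot and the scene stay as the last step left them, time stands still between calls to the robot, and variables do not carry over. Pictures are saved under pics/ and viewed, at most 14 in all, crops included, and the job is handed in when it is done.

Besides the shell and the picture viewer there is one more tool, called after "Emit:" as name(argument=value, ...), one argument or row to a line, values as JSON. move_arm: Moves the arm, as the interface text tells. Its arguments: {"type":"object","properties":{"series":{"type":"array","items":{"type":"array","items":{"type":"array","items":{"type":"number"}}}}},"required":["series"]}

```bash
mkdir -p pics; ls; cat > h.py <<'E'
import numpy as np, cv2
from bench import ctrl, camera, calibration, order, outline_of
def w2p(P,c):
    P=np.asarray(P,float).reshape(-1,3); K=np.array(c["intrinsics"]); R,_=cv2.Rodrigues(np.array(c["rvec"],float))
    d=np.array([c["k1"],0,0,0,0],float)
    return cv2.projectPoints(P,np.array(c["rvec"],float),np.array(c["tvec"],float),K,d)[0].reshape(-1,2)
def rays(uv,c):
    K=np.array(c["intrinsics"]); d=np.array([c["k1"],0,0,0,0],float)
    return cv2.undistortPoints(np.asarray(uv,float).reshape(-1,1,2),K,d).reshape(-1,2)
def cloud(uv,z,c):
    n=rays(uv,c); R,_=cv2.Rodrigues(np.array(c["rvec"],float))
    return (np.c_[n*z[:,None],z]-np.array(c["tvec"],float).ravel())@R
def atz(uv,z,c):
    n=rays(uv,c); R,_=cv2.Rodrigues(np.array(c["rvec"],float)); o=-R.T@np.array(c["tvec"],float).ravel()
    d=np.c_[n,np.ones(len(n))]@R
    return o+d*((z-o[2])/d[:,2])[:,None]
def pts(reg,depth,c):
    v,u=np.nonzero(reg&(depth>0)); return cloud(np.c_[u,v],depth[v,u].astype(float),c)
E
python3 - <<'E'
from h import *
for n in ("top","side","wrist"):
    c=calibration(n); im,d=camera(n); cv2.imwrite(f"pics/{n}0.png",im); np.savez(f"{n}0.npz",im=im,d=d)
    R,_=cv2.Rodrigues(np.array(c["rvec"],float)); print(n,(-R.T@np.array(c["tvec"]).ravel()).round(3),R[2].round(2))
    if n!="wrist":
        for t in "bottle_red bottle_yellow jar coaster_red coaster_yellow reagent_tray side_tray balance beaker flask".split():
            for r in outline_of(t,n)[:3]:
                P=pts(r["region"],d,c); 
                print(t,round(r["conf"],2),np.round(r["bbox"]), np.median(P,0).round(3) if len(P) else "", np.percentile(P,[2,98],axis=0).round(3).tolist() if len(P) else "")
print(ctrl.get_obs())
E
```

```text
pics
top [ 0.411 -0.014  0.92 ] [ 0.13  0.01 -0.99]
bottle_red 0.8 [499. 270.  49.  30.] [ 0.451 -0.31   0.092] [[0.429, -0.337, 0.014], [0.475, -0.298, 0.139]]
bottle_yellow 0.9 [398. 304.  30.  23.] [ 0.398 -0.134  0.087] [[0.376, -0.165, 0.001], [0.42, -0.116, 0.133]]
bottle_yellow 0.85 [397. 239.  30.  31.] [ 0.507 -0.136  0.087] [[0.488, -0.161, 0.007], [0.532, -0.118, 0.132]]
bottle_yellow 0.81 [459. 268.  39.  30.] [ 0.454 -0.237  0.093] [[0.434, -0.262, 0.023], [0.478, -0.223, 0.139]]
jar 0.74 [472. 243.  29.  28.] [ 0.505 -0.279  0.056] [[0.485, -0.303, 0.009], [0.526, -0.264, 0.059]]
coaster_red 0.77 [481. 273.  22.  37.] [ 0.438 -0.311  0.007] [[0.422, -0.33, 0.004], [0.485, -0.294, 0.011]]
coaster_yellow 0.64 [447. 270.  26.  34.] [ 0.453 -0.234  0.007] [[0.426, -0.266, 0.003], [0.488, -0.22, 0.016]]
reagent_tray 0.94 [469. 255.  88.  93.] [ 0.514 -0.281  0.005] [[0.401, -0.367, 0.001], [0.578, -0.207, 0.014]]
side_tray 0.67 [316. 215. 103.  87.] [0.572 0.008 0.005] [[0.497, -0.075, 0.001], [0.648, 0.09, 0.017]]
beaker 0.8 [222. 145.  39.  39.] [0.709 0.179 0.046] [[0.674
[... 1626 characters left out ...]
12 -0.96]
{'time_s': 1.15, 'q': array([-1.33932020e+00,  1.80829871e-01,  1.60701031e+00,  7.91152277e-06,
        1.35378676e+00, -2.06280113e-01]), 'dq': array([ 0.0002103 ,  0.00075261, -0.00183513, -0.00212824,  0.00011596,
        0.00059189]), 'joint_efforts': array([-8.24867457e-04, -4.44840968e+01, -3.51684058e+01, -3.66385402e-04,
        5.96184636e-04, -2.02519038e-05]), 'eef_pos': array([ 0.24377838, -0.52077735,  0.20976666]), 'eef_rot': array([-1.71895650e-05,  9.76141847e-01,  2.17133817e-01,  3.64670794e-06]), 'wrist_force': array([0.02036925, 0.01148901, 0.12616781]), 'torque': array([ 0.00695379, -0.00529054, -0.02571025]), 'grasp_force': 0.0, 'opening': 0.9972908893455869}
```

```bash
python3 - <<'E'
import cv2,numpy as np
a=cv2.imread("pics/top0.png")[:,:]; b=cv2.imread("pics/side0.png")
cv2.imwrite("pics/t.png",a); 
crop=np.hstack([cv2.resize(a[200:350,360:540],None,fx=2.2,fy=2.2),cv2.resize(b[240:420,200:400],(400,330))])
print(crop.shape); cv2.imwrite("pics/crop.png",crop)
E
```

```text
(330, 796, 3)
```

View pics/top0.png

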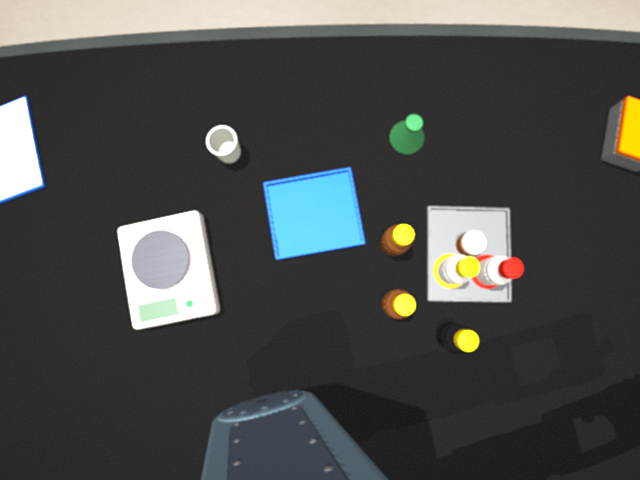

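View pics/side0.png

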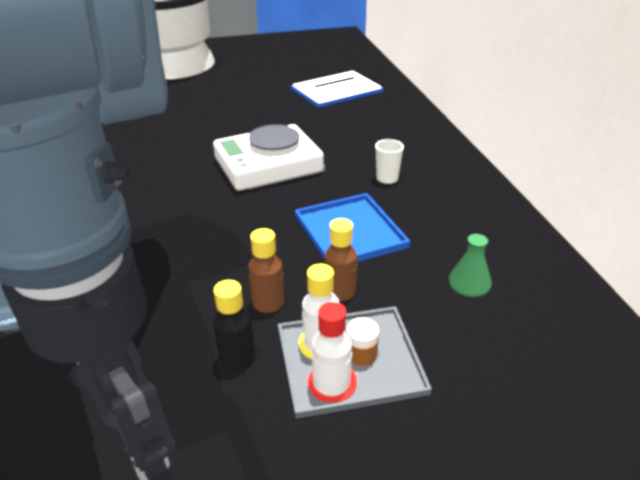

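View pics/crop.png

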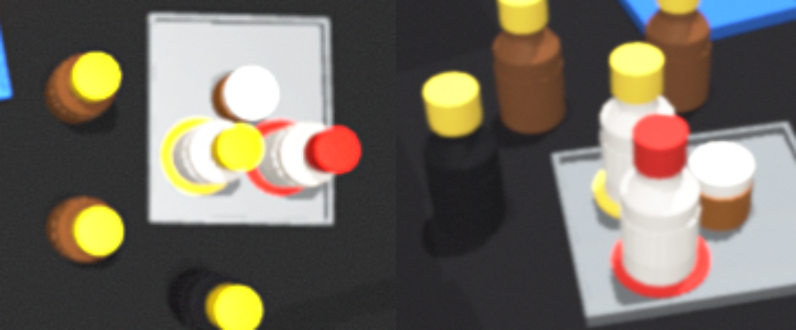

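Yellow-capped things in the top picture are the white bottle on the yellow coaster (468,267), brown ones at (403,235) and (404,304), and a black one at (466,340). I choose the white one at (468,267). The crop confirms a white body on the yellow ring, next to the red-capped bottle (511,268), with the jar behind them (473,243). Next I measure precisely.

```bash
cat >> h.py <<'E'
def fitc(P,r=None):
    A=np.c_[2*P[:,:2],np.ones(len(P))]; s=np.linalg.lstsq(A,(P[:,:2]**2).sum(1),rcond=None)[0]
    return s[:2],np.sqrt(s[2]+s[0]**2+s[1]**2)
def topc(mask,z,c):
    "centre of the disc seen as mask at height z: enclosing circle in world"
    cs,_=cv2.findContours(mask.astype(np.uint8),0,1); k=max(cs,key=cv2.contourArea).reshape(-1,2)
    P=atz(k,z,c); (x,y),r=cv2.minEnclosingCircle(P[:,:2].astype(np.float32)); f,fr=fitc(P); return np.round([x,y,r,*f,fr],4)
E
cat > m.py <<'E'
from h import *
for n in ("top","side"):
    f=np.load(n+"0.npz"); im,d=f["im"],f["d"]; c=calibration(n)
    v,u=np.nonzero(d>0); W=np.zeros(im.shape); W[v,u]=cloud(np.c_[u,v],d[v,u].astype(float),c)
    hsv=cv2.cvtColor(im,cv2.COLOR_BGR2HSV); h,s,V=[hsv[...,i].astype(int) for i in range(3)]
    X,Y,Z=W[...,0],W[...,1],W[...,2]
    tray=(X>.40)&(X<.58)&(Y>-.37)&(Y<-.2)
    yel=(abs(h-28)<8)&(s>120); red=((h<8)|(h>172))&(s>120)
    for nm,col in(("y",yel),("r",red)):
        m=col&tray&(Z>.1); print(n,"cap",nm,m.sum(),np.percentile(Z[m],[50,95]).round(4),end=" ")
        t=m&(Z>.133); P=W[t]; print("top mean",P.mean(0).round(4),"mid",((P.min(0)+P.max(0))/2).round(4), topc(t,.137,c))
        m=col&tray&(Z<.025); k=np.argwhere(m)[:,::-1]; P=atz(k,.007,c)[:,:2]
        # outer edge circle of radius 33: smallest enclosing
        (x,y),r=cv2.minEnclosingCircle(P.astype(np.float32)); print("   coaster",round(x,4),round(y,4),round(r,4),len(P))
    m=tray&(Z>.05)&(Z<.064)&(X>.475)&(s<60); print(n,"jar",m.sum(),W[m].mean(0).round(4),topc(m,.056,c))
    m=(Y>.1)&(Z>.064)&(Z<.078)&(X<.62)&(X>.3); print(n,"pan",m.sum(),W[m].mean(0).round(4),topc(m,.070,c))
    for nm,m in(("side",(h>95)&(h<120)&(s>150)&(X>.45)&(X<.7)&(abs(Y)<.13)),("reag",(X>.38)&(X<.6)&(Y>-.39)&(Y<-.185)&(s<40)&(V>90)&(Z<.02))):
        k=np.argwhere(m)[:,::-1]; P=atz(k,.012,c)[:,:2].astype(np.float32); print(n,nm,cv2.minAreaRect(P))
E
python3 m.py
```

```text
top cap y 359 [0.137  0.1394] top mean [ 0.4562 -0.2482  0.1373] mid [ 0.4565 -0.2484  0.1369] [ 0.456  -0.248   0.0168  0.4563 -0.2484  0.0156]
   coaster 0.4608 -0.2633 0.0449 233
top cap r 393 [0.1368 0.1393] top mean [ 0.4529 -0.3228  0.1372] mid [ 0.4531 -0.3231  0.1374] [ 0.4529 -0.3229  0.0172  0.4529 -0.3229  0.0162]
   coaster 0.4545 -0.3218 0.0339 159
top jar 431 [ 0.5051 -0.2842  0.0563] [ 0.5056 -0.2844  0.0217  0.5056 -0.2845  0.0207]
top pan 2812 [0.4829 0.2855 0.0705] [0.4826 0.286  0.0559 0.4832 0.286  0.0543]
top side ((0.5727482438087463, 0.008225351572036743), (0.15611498057842255, 0.17597177624702454), 9.101292610168457)
top reag ((0.4890074133872986, -0.2886127531528473), (0.16384272277355194, 0.18458212912082672), 87.55513000488281)
side cap y 465 [0.1266 0.1377] top mean [ 0.4549 -0.2558  0.1362] mid [ 0.4568 -0.2503  0.1365] [ 0.4559 -0.2524  0.0194  0.4565 -0.2522  0.0175]
   coaster 0.4338 -0.2576 0.0192 104
side cap r 801 [0.1357 0.1386] top mean [ 0.4535 -0.3271  0.1372] mid [ 0.4538 -0.3253  0.1363] [ 0.4537 -0.3265  0.0181  0.4536 -0.3266  0.0166]
   coaster 0.456 -0.3244 0.034 459
side jar 658 [ 0.5056 -0.2894  0.056 ] [ 0.5058 -0.2893  0.0248  0.5059 -0.2886  0.0223]
side pan 1162 [0.4696 0.3393 0.0713] [0.484  0.2853 0.0603 0.4837 0.2849 0.0567]
side side ((0.5732529163360596, 0.006105057895183563), (0.16129139065742493, 0.19271333515644073), 9.01821231842041)
side reag ((0.48976677656173706, -0.2864553928375244), (0.1787649244070053, 0.18341487646102905), 87.72076416015625)
```

Emit:
move_arm(
  series=[
    [[1,35,-18,-20,-0.12],[1,70,-35,-20,-0.24],[1,105,-53,-20,-0.36],[1,140,-71,-20,-0.48],[1,175,-89,-20,-0.6],[1,210,-107,-20,-0.72],[1,245,-125,-20,-0.84],[1,280,-142,-20,-0.96],[1,307,-156,-20,-1.08],[1,307,-156,-20,-1.134]],
  ],
)

```text
time_s: 1.98
eef_pos: [0.4584, -0.2448, 0.23]
eef_rot: [0.0, 0.703, 0.711, 0.001]
wrist_force: [-0.8, -0.6, 0.1]
opening: 0.997
grasp_force: 0.0
```

```bash
cat > w.py <<'E'
import sys
from h import *
o=ctrl.get_obs(); c=calibration("wrist"); im,d=camera("wrist"); n=sys.argv[1]; cv2.imwrite(f"pics/{n}.png",im); np.savez(n+".npz",im=im,d=d)
print(round(o["time_s"],2),o["eef_pos"].round(4),o["eef_rot"].round(4),round(o["opening"],3),o["wrist_force"].round(1),o["q"].round(2))
v,u=np.nonzero(d>0); W=np.zeros(im.shape); W[v,u]=cloud(np.c_[u,v],d[v,u].astype(float),c)
hsv=cv2.cvtColor(im,cv2.COLOR_BGR2HSV); h,s,V=[hsv[...,i].astype(int) for i in range(3)]; X,Y,Z=W[...,0],W[...,1],W[...,2]
yel=(abs(h-28)<8)&(s>120); red=((h<8)|(h>172))&(s>120); tr=(Y>-.39)&(Y<-.2)&(X>.4)&(X<.6); sd=(X>.48)&(X<.68)&(abs(Y)<.11)
for nm,m,z in(("yel",yel,.137),("red",red,.137)):
  for w,g in(("tray",tr),("side",sd)):
    t=m&g&(Z>.12)
    if t.sum()>50: print("cap",nm,w,t.sum(),topc(t&(abs(Z-np.percentile(Z[t],90))<.005),np.percentile(Z[t],90),c),np.percentile(Z[t],90).round(4))
  t=m&tr&(Z<.025)
  if t.sum()>50: print("coaster",nm,t.sum(),topc(t,.007,c))
m=tr&(Z>.05)&(Z<.064)&(X>.475)&(s<60)
if m.sum()>50: print("jar",m.sum(),topc(m,.056,c))
m=(Y>.15)&(Z>.064)&(Z<.078)&(X<.62)&(X>.3)
if m.sum()>50: print("pan",m.sum(),topc(m,.07,c),Z[m].mean().round(4))
E
python3 w.py w1
```

```text
1.98 [ 0.4584 -0.2448  0.23  ] [0.     0.7028 0.7114 0.0011] 0.997 [-0.8 -0.6  0.1] [-0.72  0.04  1.72  0.    1.38 -0.73]
cap yel tray 2255 [ 0.4569 -0.2502  0.0171  0.4565 -0.2502  0.0163] 0.1384
coaster yel 921 [ 0.4565 -0.2532  0.0333  0.4566 -0.2536  0.0306]
cap red tray 2119 [ 0.4531 -0.3229  0.0178  0.4533 -0.3231  0.0167] 0.1383
coaster red 516 [ 0.4807 -0.323   0.0195  0.4783 -0.3231  0.0123]
jar 1953 [ 0.5061 -0.286   0.022   0.5059 -0.2861  0.0212]
```

Emit:
move_arm(
  series=[
    [[0.8,-1,1,30,0],[0.8,-1,1,60,0],[0.8,-1,1,90,0],[0.8,-1,1,115,0],[0.8,-1,1,130,0],[0.8,-1,1,130,0],[0,-1,1,130,0],[0,-1,1,130,0],[0,-1,1,130,0],[0,-1,1,130,0]],
  ],
)

```text
time_s: 2.87
eef_pos: [0.4578, -0.2516, 0.1019]
eef_rot: [0.002, 0.707, 0.707, -0.0]
wrist_force: [-1.7, -0.9, 5.2]
opening: 0.37
grasp_force: 59.4
```

Emit:
move_arm(
  series=[
    [[0,0,0,-8,0],[0,0,0,-25,0],[0,0,0,-48,0],[0,0,0,-72,0],[0,0,0,-96,0],[0,0,0,-118,0],[0,0,0,-136,0],[0,5,2,-146,0],[0,15,6,-150,0],[0,32,12,-150,0]],
  ],
)

```text
time_s: 3.7
eef_pos: [0.469, -0.2185, 0.2508]
eef_rot: [0.001, 0.707, 0.707, 0.0]
wrist_force: [-0.1, 0.1, -1.9]
opening: 0.368
grasp_force: 59.7
```

Emit:
move_arm(
  series=[
    [[0,24,9,0,0],[0,50,18,0,0],[0,78,29,0,0],[0,108,40,0,0],[0,140,52,0,0],[0,172,64,0,0],[0,204,76,0,0],[0,232,87,0,0],[0,253,94,0,0],[0,265,98,0,0]],
  ],
)

```text
time_s: 4.53
eef_pos: [0.5659, 0.0505, 0.2485]
eef_rot: [-0.001, 0.706, 0.708, -0.0]
wrist_force: [1.1, -0.3, -2.2]
opening: 0.373
grasp_force: 59.7
```

```bash
python3 w.py w2; python3 - <<'E'
from h import *
im,d=camera("side"); cv2.imwrite("pics/side2.png",im)
E
```

```text
4.53 [0.5659 0.0505 0.2485] [-1.200e-03  7.057e-01  7.085e-01 -3.000e-04] 0.373 [ 1.1 -0.3 -2.2] [-0.12  0.14  1.58  0.    1.43 -0.12]
cap yel side 8783 [0.5657 0.0523 0.0174 0.5655 0.0523 0.0166] 0.2849
```

View pics/side2.png

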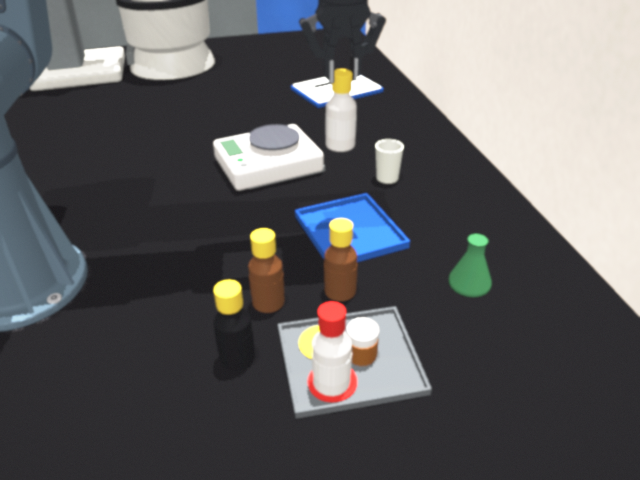

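The yellow-capped bottle hangs upright in the gripper (342,110). The red one and the jar are undisturbed. Next I lower it into the side tray.

Emit:
move_arm(
  series=[
    [[0,0,0,12,0],[0,0,0,36,0],[0,0,0,64,0],[0,0,0,92,0],[0,0,0,116,0],[0,0,0,133,0],[0,0,0,143,0],[0,0,0,148,0],[0,0,0,151,0],[0,0,0,152,0]],
  ],
)

```text
time_s: 5.47
eef_pos: [0.5667, 0.046, 0.099]
eef_rot: [0.0, 0.707, 0.707, -0.0]
wrist_force: [-4.2, -0.5, 9.1]
opening: 0.37
grasp_force: 60.9
```

Emit:
move_arm(
  series=[
    [[0.8,0,0,0,0],[0.8,0,0,0,0],[0.8,0,0,0,0],[0.8,0,0,0,0],[0.8,0,0,-15,0],[0.8,0,0,-45,0],[0.8,0,0,-80,0],[0.8,0,0,-115,0],[0.8,0,0,-140,0],[0.8,0,0,-152,0]],
  ],
)

```text
time_s: 6.3
eef_pos: [0.5684, 0.0466, 0.2546]
eef_rot: [0.003, 0.707, 0.707, 0.002]
wrist_force: [0.8, -1.3, 0.7]
opening: 0.798
grasp_force: 0.0
```

Emit:
move_arm(
  series=[
    [[0.8,-25,-8,0,0],[0.8,-65,-20,0,0],[0.8,-105,-32,0,0],[0.8,-145,-44,0,0],[0.8,-185,-56,0,0],[0.8,-225,-69,0,0],[0.8,-265,-82,0,0],[0.8,-305,-95,0,0],[0.8,-345,-107,0,0],[0.8,-370,-114,0,0]],
  ],
)

```text
time_s: 7.13
eef_pos: [0.4509, -0.3265, 0.2488]
eef_rot: [-0.0, 0.708, 0.707, -0.0]
wrist_force: [1.0, -0.2, -0.2]
opening: 0.801
grasp_force: 0.0
```

```bash
python3 w.py w3; python3 - <<'E'
from h import *
im,d=camera("side"); cv2.imwrite("pics/side3.png",im); print(im[200:330].shape)
E
```

```text
7.13 [ 0.4509 -0.3265  0.2488] [-4.000e-04  7.075e-01  7.067e-01 -4.000e-04] 0.801 [ 1.  -0.2 -0.2] [-0.84  0.11  1.61 -0.    1.42 -0.84]
coaster yel 3837 [ 0.4557 -0.2569  0.0326  0.456  -0.2566  0.0312]
cap red tray 1670 [ 0.4527 -0.3246  0.0167  0.4521 -0.3252  0.0154] 0.1385
coaster red 1101 [ 0.453  -0.3252  0.0337  0.4534 -0.3288  0.0307]
jar 2041 [ 0.5061 -0.2868  0.0216  0.5057 -0.287   0.0207]
(130, 640, 3)
```

View pics/side3.png

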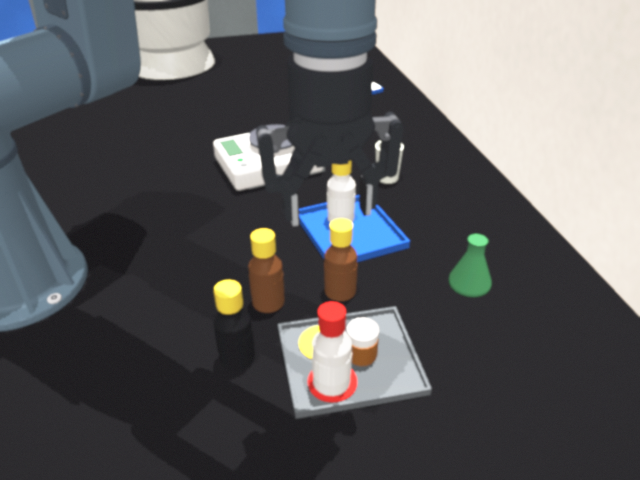

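The yellow bottle stands upright in the blue tray (341,190). The gripper is over the red cap (332,318).

Emit:
move_arm(
  series=[
    [[0.8,0,0,30,0],[0.8,0,0,65,0],[0.8,0,0,100,0],[0.8,0,0,132,0],[0.8,0,0,150,0],[0.8,0,0,150,0],[0,0,0,150,0],[0,0,0,150,0],[0,0,0,150,0],[0,0,0,150,0]],
  ],
)

```text
time_s: 8.07
eef_pos: [0.4541, -0.3245, 0.1022]
eef_rot: [0.002, 0.707, 0.708, -0.0]
wrist_force: [-0.0, 0.2, 3.4]
opening: 0.365
grasp_force: 59.9
```

Emit:
move_arm(
  series=[
    [[0,0,0,-8,0],[0,0,0,-25,0],[0,0,0,-48,0],[0,0,0,-72,0],[0,0,0,-96,0],[0,0,0,-118,0],[0,0,0,-136,0],[0,5,2,-146,0],[0,15,6,-150,0],[0,32,14,-150,0]],
  ],
)

```text
time_s: 8.9
eef_pos: [0.4668, -0.2917, 0.2509]
eef_rot: [0.001, 0.707, 0.707, -0.0]
wrist_force: [0.1, 0.8, -2.8]
opening: 0.37
grasp_force: 59.8
```

Emit:
move_arm(
  series=[
    [[0,24,10,0,0],[0,50,21,0,0],[0,78,33,0,0],[0,108,46,0,0],[0,140,60,0,0],[0,172,74,0,0],[0,204,88,0,0],[0,232,100,0,0],[0,252,109,0,0],[0,259,112,0,0]],
  ],
)

```text
time_s: 9.73
eef_pos: [0.5784, -0.0277, 0.2486]
eef_rot: [-0.001, 0.705, 0.709, 0.0]
wrist_force: [-0.8, 0.6, -2.4]
opening: 0.37
grasp_force: 59.8
```

Emit:
move_arm(
  series=[
    [[0,0,0,12,0],[0,0,0,36,0],[0,0,0,64,0],[0,0,0,92,0],[0,0,0,116,0],[0,0,0,133,0],[0,0,0,143,0],[0,0,0,148,0],[0,0,0,151,0],[0,0,0,152,0]],
  ],
)

```text
time_s: 10.57
eef_pos: [0.5781, -0.033, 0.0994]
eef_rot: [-0.0, 0.707, 0.707, -0.001]
wrist_force: [-7.0, 0.2, 13.5]
opening: 0.369
grasp_force: 61.5
```

Emit:
move_arm(
  series=[
    [[0.8,0,0,0,0],[0.8,0,0,0,0],[0.8,0,0,0,0],[0.8,0,0,0,0],[0.8,0,0,-15,0],[0.8,0,0,-45,0],[0.8,0,0,-80,0],[0.8,0,0,-115,0],[0.8,0,0,-140,0],[0.8,0,0,-152,0]],
  ],
)

```text
time_s: 11.4
eef_pos: [0.5804, -0.0327, 0.2546]
eef_rot: [0.003, 0.707, 0.707, 0.002]
wrist_force: [0.5, 0.8, 0.8]
opening: 0.8
grasp_force: 0.0
```

Emit:
move_arm(
  series=[
    [[1,-25,-7,0,0],[1,-65,-19,0,0],[1,-105,-30,0,0],[1,-145,-42,0,0],[1,-185,-53,0,0],[1,-225,-65,0,0],[1,-254,-73,10,0],[1,-254,-73,30,0],[1,-254,-73,50,0],[1,-254,-73,50,0]],
  ],
)

```text
time_s: 12.23
eef_pos: [0.5028, -0.2851, 0.1942]
eef_rot: [-0.004, 0.707, 0.707, -0.0]
wrist_force: [-0.8, 0.7, -0.8]
opening: 0.999
grasp_force: 0.0
```

```bash
python3 w.py w4;sleep 0; python3 w.py w4b; python3 - <<'E'
from h import *
im,d=camera("side"); cv2.imwrite("pics/side4.png",im)
E
```

```text
12.23 [ 0.5028 -0.2851  0.1942] [-4.500e-03  7.074e-01  7.068e-01 -3.000e-04] 0.999 [-0.8  0.7 -0.8] [-0.72  0.21  1.61  0.    1.34 -0.72]
coaster yel 5034 [ 0.4568 -0.2526  0.0332  0.4569 -0.2526  0.0326]
coaster red 3905 [ 0.4541 -0.3246  0.0334  0.4539 -0.3268  0.0312]
jar 2564 [ 0.5063 -0.2863  0.0218  0.5063 -0.2864  0.021 ]
12.28 [ 0.5038 -0.2852  0.1965] [-3.300e-03  7.070e-01  7.072e-01 -2.000e-04] 1.006 [-0.7  0.5  0.4] [-0.72  0.21  1.6   0.    1.34 -0.72]
coaster yel 4964 [ 0.4571 -0.2529  0.0332  0.4573 -0.253   0.0325]
coaster red 3834 [ 0.4545 -0.325   0.0334  0.454  -0.3271  0.0312]
jar 2534 [ 0.5061 -0.2865  0.0218  0.5063 -0.2864  0.021 ]
```

View pics/side4.png

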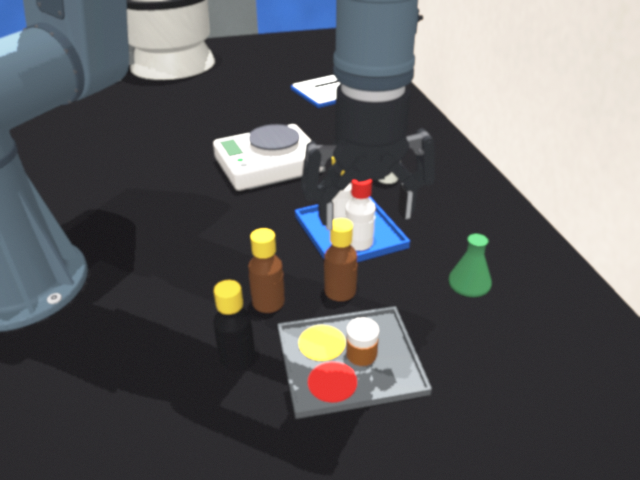

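Both bottles are in the blue tray (342,200) and (360,215), the coasters are empty, and the jar is free (362,342). Now the jar.

Emit:
move_arm(
  series=[
    [[1,0,0,30,0],[1,0,0,65,0],[1,0,0,100,0],[1,0,0,132,0],[1,0,0,158,0],[1,0,0,174,0],[1,0,0,182,0],[1,0,0,184,0],[1,0,0,184,0],[1,0,0,184,0]],
  ],
)

```text
time_s: 13.22
eef_pos: [0.5071, -0.2872, 0.0177]
eef_rot: [0.002, 0.707, 0.708, 0.0]
wrist_force: [0.6, 0.3, 0.7]
opening: 0.998
grasp_force: 0.0
```

Emit:
move_arm(
  series=[
    [[0,0,0,0,0],[0,0,0,0,0],[0,0,0,0,0],[0,0,0,0,0],[0,0,0,0,0],[0,0,0,0,0],[0,0,0,0,0],[0,0,0,-4,0],[0,0,0,-14,0],[0,0,0,-30,0]],
  ],
)

```text
time_s: 14.05
eef_pos: [0.5044, -0.2852, 0.0448]
eef_rot: [-0.002, 0.707, 0.707, -0.0]
wrist_force: [-0.5, -0.4, 0.0]
opening: 0.481
grasp_force: 61.0
```

Emit:
move_arm(
  series=[
    [[0,0,0,-20,0],[0,0,0,-45,0],[0,0,0,-72,0],[0,0,0,-100,0],[0,0,0,-130,0],[0,0,0,-160,0],[0,0,0,-185,0],[0,5,0,-198,0],[0,15,-1,-204,0],[0,32,-1,-204,0]],
  ],
)

```text
time_s: 14.88
eef_pos: [0.5047, -0.2544, 0.2507]
eef_rot: [0.001, 0.707, 0.707, -0.0]
wrist_force: [0.1, 0.6, -1.1]
opening: 0.479
grasp_force: 61.0
```

Emit:
move_arm(
  series=[
    [[0,24,-1,0,0],[0,50,-2,0,0],[0,78,-3,0,0],[0,108,-4,0,0],[0,140,-6,0,0],[0,172,-8,0,0],[0,204,-10,0,0],[0,236,-12,0,0],[0,268,-13,0,0],[0,300,-14,0,0]],
  ],
)

```text
time_s: 15.72
eef_pos: [0.4878, 0.0488, 0.2473]
eef_rot: [-0.002, 0.706, 0.708, -0.001]
wrist_force: [0.6, -0.2, -1.0]
opening: 0.478
grasp_force: 61.0
```

Emit:
move_arm(
  series=[
    [[0,32,-1,0,0],[0,64,-2,0,0],[0,96,-3,0,0],[0,128,-4,0,0],[0,160,-5,0,0],[0,188,-6,0,0],[0,212,-7,0,0],[0,230,-7,0,0],[0,240,-7,0,0],[0,240,-7,0,0]],
  ],
)

```text
time_s: 16.55
eef_pos: [0.4809, 0.2876, 0.2477]
eef_rot: [-0.001, 0.706, 0.709, -0.001]
wrist_force: [-0.3, -0.9, -1.0]
opening: 0.48
grasp_force: 61.0
```

```bash
python3 w.py w5; python3 - <<'E'
from h import *
im,d=camera("side"); im2,d2=camera("wrist");cv2.imwrite("pics/s5.png",np.hstack([cv2.resize(im[20:270,150:480],(430,326)),cv2.resize(im2,(370,278))[:,:] if 0 else cv2.copyMakeBorder(cv2.resize(im2,(370,278)),0,48,0,0,0)]))
n="top";im,d=camera(n);c=calibration(n)
for t in ("coaster_red","coaster_yellow"):
    for r in outline_of(t,n)[:1]: print(t,r["conf"],topc(r["region"],.007,c))
E
```

```text
16.55 [0.4809 0.2876 0.2477] [-0.0011  0.7056  0.7086 -0.0015] 0.48 [-0.3 -0.9 -1. ] [0.33 0.12 1.6  0.   1.43 0.32]
pan 11685 [0.4837 0.2852 0.0551 0.4839 0.2905 0.0507] 0.0707
coaster_red 0.95 [ 0.4536 -0.3227  0.0336  0.4541 -0.3225  0.032 ]
coaster_yellow 0.9 [ 0.4552 -0.2517  0.0346  0.4565 -0.2515  0.0326]
```

View pics/s5.png

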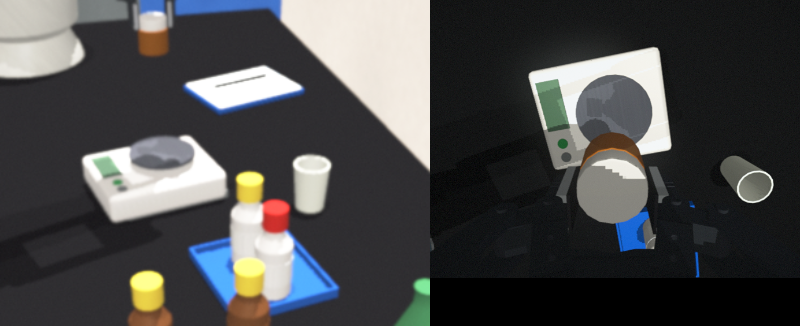

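The jar hangs upright in the gripper, with the pan straight below it. Both bottles stand in the blue tray. I lower the jar gently.

Emit:
move_arm(
  series=[
    [[0,0,0,12,0],[0,0,0,36,0],[0,0,0,64,0],[0,0,0,92,0],[0,0,0,116,0],[0,0,0,135,0],[0,0,0,148,0],[0,0,0,156,0],[0,0,0,160,0],[0,0,0,161,0]],
  ],
)

```text
time_s: 17.68
eef_pos: [0.4829, 0.2852, 0.088]
eef_rot: [-0.0, 0.707, 0.707, -0.0]
wrist_force: [0.1, -0.6, -0.8]
opening: 0.476
grasp_force: 61.0
```

Emit:
move_arm(
  series=[
    [[0,0,0,0,0],[0,0,0,1,0],[0,0,0,2,0],[0,0,0,2.5,0],[0,0,0,3,0],[0,0,0,3.5,0],[0,0,0,4,0],[0,0,0,4.5,0],[0,0,0,5,0],[0,0,0,5,0]],
  ],
)

```text
time_s: 18.52
eef_pos: [0.4831, 0.2857, 0.0837]
eef_rot: [-0.0, 0.707, 0.707, -0.0]
wrist_force: [-0.4, 0.4, -1.2]
opening: 0.48
grasp_force: 61.0
```

Emit:
move_arm(
  series=[
    [[0,0,0,0.3,0],[0,0,0,0.5,0],[0,0,0,0.7,0],[0,0,0,0.9,0],[0,0,0,1.1,0],[0,0,0,1.2,0],[0,0,0,1.3,0],[0,0,0,1.4,0],[0,0,0,1.5,0],[0,0,0,1.5,0]],
  ],
)

```text
time_s: 19.35
eef_pos: [0.4832, 0.2857, 0.083]
eef_rot: [0.0, 0.707, 0.707, 0.0]
wrist_force: [-2.7, -0.7, 7.0]
opening: 0.482
grasp_force: 62.0
```

Emit:
move_arm(
  series=[
    [[0.55,0,0,0,0],[0.6,0,0,0,0],[0.7,0,0,0,0],[0.8,0,0,0,0],[0.9,0,0,0,0],[0.95,0,0,0,0],[0.95,0,0,-5,0],[0.95,0,0,-20,0],[0.95,0,0,-45,0],[0.95,0,0,-75,0]],
  ],
)

```text
time_s: 20.18
eef_pos: [0.4817, 0.2852, 0.1566]
eef_rot: [-0.001, 0.707, 0.707, -0.002]
wrist_force: [0.4, -0.1, 0.2]
opening: 0.949
grasp_force: 0.0
```

Emit:
move_arm(
  series=[
    [[0.8,0,0,-30,0],[0.8,0,0,-60,0],[0.8,0,0,-85,0],[0.8,0,0,-95,0],[0.8,-30,5,-95,0],[0.8,-60,15,-95,0],[0.8,-90,25,-95,0],[0.8,-120,40,-95,0],[0.8,-120,40,-95,0],[0.8,-120,40,-95,0]],
  ],
)

```text
time_s: 21.02
eef_pos: [0.5235, 0.1642, 0.2514]
eef_rot: [-0.0, 0.708, 0.706, -0.001]
wrist_force: [0.1, 1.2, -0.4]
opening: 0.799
grasp_force: 0.0
```

```bash
python3 w.py w6; python3 - <<'E'
from h import *
n="top";im,d=camera(n);c=calibration(n); cv2.imwrite("pics/top6.png",im)
v,u=np.nonzero(d>0); W=np.zeros(im.shape); W[v,u]=cloud(np.c_[u,v],d[v,u].astype(float),c); X,Y,Z=W[...,0],W[...,1],W[...,2]
m=(Y>.2)&(Y<.36)&(abs(Z-.122)<.006)&(X>.4)&(X<.56); print("jar on pan",m.sum(), m.sum()>30 and topc(m,.122,c))
E
python3 - <<'E'
import sys
sys.path.insert(0,".")
from h import *
f=np.load("w6.npz"); im,d=f["im"],f["d"]; c=calibration("wrist")
v,u=np.nonzero(d>0); W=np.zeros(im.shape); W[v,u]=cloud(np.c_[u,v],d[v,u].astype(float),c); X,Y,Z=W[...,0],W[...,1],W[...,2]
m=(Y>.2)&(Y<.36)&(abs(Z-.122)<.006)&(X>.4)&(X<.56); print("wrist jar on pan",m.sum(), m.sum()>30 and topc(m,.122,c))
E
```

```text
21.02 [0.5235 0.1642 0.2514] [-5.000e-04  7.079e-01  7.063e-01 -5.000e-04] 0.799 [ 0.1  1.2 -0.4] [0.09 0.09 1.62 0.   1.43 0.09]
cap yel side 1626 [0.5651 0.0488 0.0177 0.565  0.0487 0.0166] 0.1353
cap red side 353 [ 0.5891 -0.0231  0.0075  0.5891 -0.023   0.0047] 0.133
pan 9975 [0.4838 0.2849 0.055  0.4836 0.278  0.045 ] 0.0707
jar on pan 0 False
wrist jar on pan 3457 [0.4821 0.2865 0.0217 0.4824 0.285  0.0201]
```

View pics/top6.png

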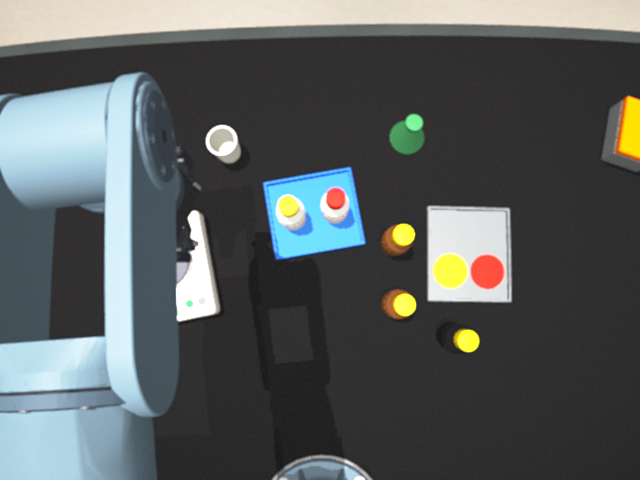

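The top picture shows both bottles upright in the blue tray (290,207) and (336,199). The coasters are free at (451,270) and (488,271). The jar is hidden by the arm there, but the wrist camera puts it at the pan's middle. I go back to the yellow bottle.

Emit:
move_arm(
  series=[
    [[0.8,-25,9,0,0],[0.8,-55,20,0,0],[0.8,-85,31,0,0],[0.8,-110,40,0,0],[0.8,-119,43,0,0],[0.8,-119,43,0,0],[0.8,-119,43,0,0],[0.8,-119,43,0,0],[0.8,-119,43,0,0],[0.8,-119,43,0,0]],
  ],
)

```text
time_s: 21.95
eef_pos: [0.5661, 0.0482, 0.2524]
eef_rot: [-0.0, 0.706, 0.708, 0.0]
wrist_force: [-0.2, 0.8, 0.3]
opening: 0.798
grasp_force: 0.0
```

```bash
python3 w.py w7
```

```text
21.95 [0.5661 0.0482 0.2524] [-0.000e+00  7.061e-01  7.081e-01  1.000e-04] 0.798 [-0.2  0.8  0.3] [-0.12  0.13  1.58  0.    1.43 -0.13]
cap yel side 1994 [0.5658 0.0475 0.0168 0.5656 0.0476 0.0161] 0.136
coaster yel 746 [ 0.4573 -0.2433  0.0265  0.4569 -0.241   0.0206]
cap red side 1728 [ 0.5774 -0.0317  0.0174  0.5774 -0.0318  0.0166] 0.1354
```

Emit:
move_arm(
  series=[
    [[0.8,0,0,30,0],[0.8,0,0,65,0],[0.8,0,0,100,0],[0.8,0,0,135,0],[0.8,0,0,155,0],[0.8,0,0,155,0],[0,0,0,155,0],[0,0,0,155,0],[0,0,0,155,0],[0,0,0,155,0]],
  ],
)

```text
time_s: 22.83
eef_pos: [0.5683, 0.0466, 0.1002]
eef_rot: [0.002, 0.707, 0.708, 0.001]
wrist_force: [-0.7, 1.0, 5.7]
opening: 0.374
grasp_force: 59.3
```

Emit:
move_arm(
  series=[
    [[0,0,0,0,0],[0,0,0,-8,0],[0,0,0,-25,0],[0,0,0,-48,0],[0,0,0,-72,0],[0,0,0,-96,0],[0,0,0,-118,0],[0,0,0,-136,0],[0,0,0,-150,0],[0,-10,-4,-155,0]],
  ],
)

```text
time_s: 23.67
eef_pos: [0.5639, 0.0376, 0.2561]
eef_rot: [0.002, 0.706, 0.708, 0.002]
wrist_force: [0.1, -0.2, -1.6]
opening: 0.37
grasp_force: 59.8
```

Emit:
move_arm(
  series=[
    [[0,-20,-7,0,0],[0,-50,-18,0,0],[0,-82,-30,0,0],[0,-116,-42,0,0],[0,-152,-55,0,0],[0,-188,-69,0,0],[0,-222,-82,0,0],[0,-254,-94,0,0],[0,-278,-102,0,0],[0,-290,-106,0,0]],
  ],
)

```text
time_s: 24.5
eef_pos: [0.4546, -0.2565, 0.2521]
eef_rot: [-0.0, 0.708, 0.706, -0.001]
wrist_force: [0.4, 0.1, -1.6]
opening: 0.368
grasp_force: 59.8
```

Emit:
move_arm(
  series=[
    [[0,0,0,12,0],[0,0,0,36,0],[0,0,0,64,0],[0,0,0,92,0],[0,0,0,116,0],[0,0,0,133,0],[0,0,0,143,0],[0,0,0,148,0],[0,0,0,150,0],[0,0,0,151,0]],
  ],
)

```text
time_s: 25.33
eef_pos: [0.4568, -0.2536, 0.1034]
eef_rot: [0.0, 0.706, 0.708, -0.001]
wrist_force: [-7.9, 2.2, 18.9]
opening: 0.368
grasp_force: 62.1
```

Emit:
move_arm(
  series=[
    [[0.5,0,0,-1,0],[0.8,0,0,-1,0],[0.8,0,0,-1,0],[0.8,0,0,-1,0],[0.8,0,0,-15,0],[0.8,0,0,-45,0],[0.8,0,0,-80,0],[0.8,0,0,-115,0],[0.8,0,0,-140,0],[0.8,0,0,-151,0]],
  ],
)

```text
time_s: 26.17
eef_pos: [0.4583, -0.2545, 0.2569]
eef_rot: [0.003, 0.707, 0.708, 0.0]
wrist_force: [0.7, -0.8, 0.8]
opening: 0.8
grasp_force: 0.0
```

Emit:
move_arm(
  series=[
    [[0.8,0,0,0,0],[0.8,25,13,0,0],[0.8,55,30,0,0],[0.8,90,49,0,0],[0.8,125,68,0,0],[0.8,160,88,0,0],[0.8,195,107,0,0],[0.8,221,121,0,0],[0.8,221,121,0,0],[0.8,221,121,0,0]],
  ],
)

```text
time_s: 27.0
eef_pos: [0.5767, -0.0303, 0.2494]
eef_rot: [-0.002, 0.706, 0.709, -0.001]
wrist_force: [-1.3, -1.2, 0.0]
opening: 0.8
grasp_force: 0.0
```

```bash
python3 w.py w8; python3 - <<'E'
from h import *
im,d=camera("side"); cv2.imwrite("pics/side8.png",im)
n="top";im,d=camera(n);c=calibration(n)
v,u=np.nonzero(d>0); W=np.zeros(im.shape); W[v,u]=cloud(np.c_[u,v],d[v,u].astype(float),c); X,Y,Z=W[...,0],W[...,1],W[...,2]
m=(Y>.2)&(Y<.36)&(abs(Z-.122)<.006)&(X>.4)&(X<.56); print("jar on pan",m.sum(), m.sum()>30 and topc(m,.122,c))
hsv=cv2.cvtColor(im,cv2.COLOR_BGR2HSV)
m=(Y<-.2)&(Y>-.3)&(X>.42)&(X<.49)&(Z>.133)&(hsv[...,1]>120); print("cap yel",m.sum(), m.sum()>30 and topc(m,.137,c))
E
```

```text
27.0 [ 0.5767 -0.0303  0.2494] [-0.0018  0.7056  0.7086 -0.0011] 0.8 [-1.3 -1.2  0. ] [-0.26  0.16  1.55 -0.    1.44 -0.26]
cap yel side 127 [ 0.5222 -0.024   0.0023  0.5262 -0.0262  0.005 ] 0.3482
coaster yel 215 [ 0.4811 -0.2658  0.0183  0.479  -0.2637  0.012 ]
cap red side 1838 [ 0.5776 -0.0328  0.0169  0.5773 -0.0329  0.0161] 0.1356
coaster red 591 [ 0.4665 -0.3202  0.0252  0.4707 -0.3206  0.0184]
jar 102 [ 0.4775 -0.2485  0.0127  0.4766 -0.2484  0.0077]
jar on pan 477 [0.4817 0.2855 0.022  0.4824 0.2854 0.0207]
cap yel 302 [ 0.4543 -0.2515  0.0166  0.4539 -0.2517  0.0155]
```

View pics/side8.png

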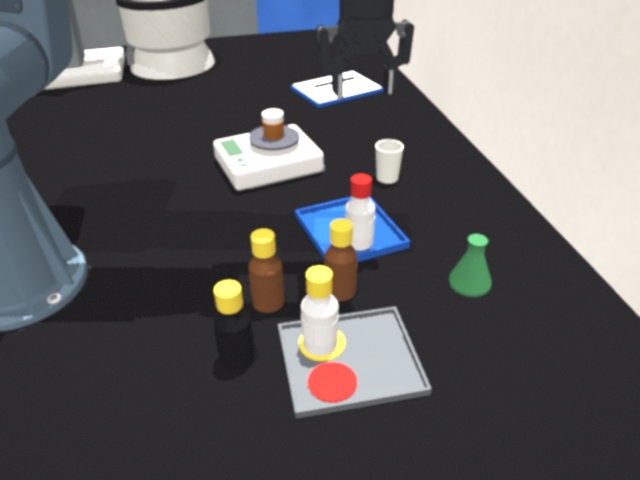

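The side picture shows the jar upright on the pan (273,125), the yellow bottle centred on its coaster (320,320), and the red bottle still in the blue tray (360,215). Now the red one.

Emit:
move_arm(
  series=[
    [[0.8,0,0,30,0],[0.8,0,0,65,0],[0.8,0,0,100,0],[0.8,0,0,135,0],[0.8,0,0,155,0],[0.8,0,0,155,0],[0,0,0,155,0],[0,0,0,155,0],[0,0,0,155,0],[0,0,0,155,0]],
  ],
)

```text
time_s: 27.98
eef_pos: [0.5792, -0.033, 0.1001]
eef_rot: [0.002, 0.707, 0.707, 0.001]
wrist_force: [-1.0, -0.8, 5.6]
opening: 0.367
grasp_force: 59.5
```

Emit:
move_arm(
  series=[
    [[0,0,0,0,0],[0,0,0,-8,0],[0,0,0,-25,0],[0,0,0,-48,0],[0,0,0,-72,0],[0,0,0,-96,0],[0,0,0,-118,0],[0,0,0,-136,0],[0,0,0,-150,0],[0,-10,-4,-155,0]],
  ],
)

```text
time_s: 28.82
eef_pos: [0.5749, -0.0413, 0.256]
eef_rot: [0.002, 0.706, 0.708, 0.002]
wrist_force: [-0.0, 0.3, -0.8]
opening: 0.367
grasp_force: 59.9
```

Emit:
move_arm(
  series=[
    [[0,-20,-8,0,0],[0,-50,-21,0,0],[0,-82,-34,0,0],[0,-116,-48,0,0],[0,-152,-63,0,0],[0,-188,-78,0,0],[0,-222,-93,0,0],[0,-252,-105,0,0],[0,-274,-115,0,0],[0,-282.5,-118.5,0,0]],
  ],
)

```text
time_s: 29.65
eef_pos: [0.4527, -0.3282, 0.2519]
eef_rot: [-0.0, 0.708, 0.706, -0.001]
wrist_force: [-0.1, 0.3, -1.4]
opening: 0.366
grasp_force: 59.9
```

Emit:
move_arm(
  series=[
    [[0,0,0,12,0],[0,0,0,36,0],[0,0,0,64,0],[0,0,0,92,0],[0,0,0,116,0],[0,0,0,133,0],[0,0,0,143,0],[0,0,0,147,0],[0,0,0,149,0],[0,0,0,150,0]],
  ],
)

```text
time_s: 30.48
eef_pos: [0.4558, -0.3249, 0.1033]
eef_rot: [0.001, 0.706, 0.708, -0.0]
wrist_force: [-3.0, 0.7, 6.1]
opening: 0.365
grasp_force: 60.8
```

Contact at 6 N. I release, rise and move clear.

Emit:
move_arm(
  series=[
    [[0.5,0,0,0,0],[0.8,0,0,0,0],[0.8,0,0,0,0],[0.8,0,0,0,0],[0.8,0,0,-15,0],[0.8,0,0,-45,0],[0.8,0,0,-80,0],[0.8,0,0,-115,0],[0.8,0,0,-140,0],[0.8,0,0,-151,0]],
  ],
)

```text
time_s: 31.32
eef_pos: [0.4568, -0.3263, 0.2583]
eef_rot: [0.004, 0.707, 0.707, -0.0]
wrist_force: [-0.1, -0.2, 1.1]
opening: 0.806
grasp_force: 0.0
```

Emit:
move_arm(
  series=[
    [[0.8,0,0,0,0],[0.8,25,0,0,0],[0.8,55,0,0,0],[0.8,90,0,0,0],[0.8,125,0,0,0],[0.8,160,0,0,0],[0.8,190,0,0,0],[0.8,200,0,0,0],[0.8,200,0,0,0],[0.8,200,0,0,0]],
  ],
)

```text
time_s: 32.15
eef_pos: [0.4547, -0.1248, 0.252]
eef_rot: [-0.001, 0.706, 0.708, -0.0]
wrist_force: [0.5, 0.0, 0.3]
opening: 0.802
grasp_force: 0.0
```

```bash
python3 - <<'E'
from h import *
n="side"; im,d=camera(n); cv2.imwrite("pics/side9.png",im); np.savez("side0.npz",im=im,d=d)
n="top";im,d=camera(n);c=calibration(n); np.savez("top0.npz",im=im,d=d)
v,u=np.nonzero(d>0); W=np.zeros(im.shape); W[v,u]=cloud(np.c_[u,v],d[v,u].astype(float),c); X,Y,Z=W[...,0],W[...,1],W[...,2]
m=(Y>.2)&(Y<.36)&(abs(Z-.122)<.006)&(X>.4)&(X<.56); print("jar on pan",m.sum(), m.sum()>30 and topc(m,.122,c))
for t in("beaker","flask"):
    r=outline_of(t,n); print(t,[(round(x["conf"],2),np.round(x["bbox"])) for x in r[:1]])
E
python3 m.py 2>&1 | grep -A1 cap
```

```text
jar on pan 479 [0.4813 0.285  0.0226 0.4824 0.2853 0.0207]
beaker [(0.66, array([223., 146.,  37.,  37.]))]
flask [(0.68, array([407., 136.,  39.,  37.]))]
    m=col&tray&(Z>.1); print(n,"cap",nm,m.sum(),np.percentile(Z[m],[50,95]).round(4),end=" ")
                                                ~~~~~~~~~~~~~^^^^^^^^^^^^^^
```

View pics/side9.png

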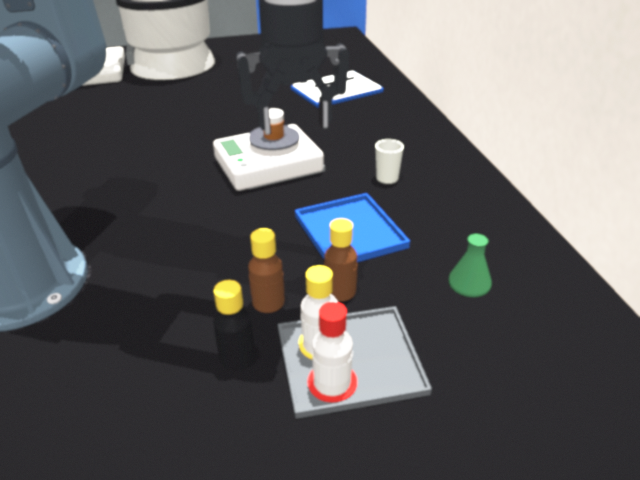

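The side picture shows both bottles upright on their coasters (320,315) and (333,355), and the jar on the pan (274,125). The beaker and flask haven't moved. One last check of the red centring.

```bash
sed -i 's/for n in ("top","side")/for n in ("side",)/' m.py; python3 m.py 2>&1 | grep -A1 cap
```

```text
side cap y 472 [0.1262 0.1378] top mean [ 0.4523 -0.2587  0.1362] mid [ 0.4542 -0.2534  0.1362] [ 0.4538 -0.2556  0.0194  0.4541 -0.2551  0.0174]
   coaster 0.4332 -0.2604 0.017 72
side cap r 794 [0.1359 0.1387] top mean [ 0.4542 -0.3271  0.1372] mid [ 0.4546 -0.325   0.1364] [ 0.4542 -0.3267  0.0185  0.4543 -0.3267  0.0167]
   coaster 0.4745 -0.2795 0.0821 456
```

```bash
python3 -c "
from bench import order; print(order.hand_in())"
```

```text
the job is handed in; nothing more can be done
None
```

The job is handed in: the jar stands upright on the middle of the balance pan, each bottle is back upright on its own coaster to within about 2 mm, and the beaker and flask were left alone.

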